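# Feed a failed print through the recycler's sprung flap

## Robot

A 7-joint arm with a two-finger parallel gripper is mounted at the origin on the work surface. World frame = base frame: x ahead of the robot, y to its left, z up, the work surface at z = 0. Lengths are in m, angles in rad, forces in N, time in s.
With the tool pointing down it reaches from about 0.425 to 0.875 m from the base axis. Payload 4.7 kg.
Tool frame: the origin (TCP) lies at the very end of the fingers, on their centre line; the grasp point (between the pads) lies 19 mm behind it (r.grip_point_offset is the distance from the TCP to the grasp point, in m); z points along the fingers, y is the line along which they close (so a half turn about z gives the same grasp; the last joint's range is limited). The gripper opens to 87 mm and grips with 3 to 60 N. Pads are 19 mm wide; open, the fingers measure 117 mm over their backs; the gripper's body (75 mm by 190 mm) begins 51 mm behind the grasp point.
Start: joints at [1.277, 0.321, -0.07, 1.45, 0.023, 1.371, -0.057], TCP at [0.197, -0.619, 0.223] pointing down, gripper open.
Joint ranges: [-2.86, 2.86], [-0.3, 2.09], [-1.38, 1.24], [0.06, 2.45], [-1.56, 4.7], [0.09, 2.05], [-2.69, 2.69]. Speed limits (rad/s): [2.57, 2.57, 3.14, 3.14, 3.14, 3.14, 3.14].

## Interface

Orientations are given as a rotation vector (axis times angle).
In Python, from workcell import monitor, vision, order, spotter, r gives the robot as it stands. The module is installed in compiled form; this text tells all that it offers.
- The arm moves only by the shell command python3 -m jog 'ROWS' [FORCE]. ROWS is JSON, a list of rows, each a list of 3 entries, a list of its own where there are three numbers: the shift along the tool's x, y, z normalised to -1 to 1, where 1 is 0.3 m, then the turn, a rotation vector about the tool's x, y, z normalised to -1 to 1, where 1 is 45 degrees, then the opening, from -1 (shut) to 1 (fully open). In form: [[[x, y, z], [wx, wy, wz], fingers], ...]. A call has 1 to 20 rows; each row is the pose to reach, as a shift and turn from the pose commanded when the call began, along the tool's axes at that moment; what a row does not reach only later rows make up. A row lasts 1/10 s, in which the tool goes at most 50 mm and 8.59 degrees, less where a joint would pass 70% of its speed; a pose out of reach is approached as far as the arm can. A call with a number of a shift or a turn outside -1 to 1 is refused whole. A call with a gripper value outside its range is refused whole. The fingers move at their own pace and stop on an object; FORCE is the grip in N (left out, the last holds). Time passes only in rows, so rows that repeat a pose let the fingers close. It gives the time, the measured TCP pose, the force, the opening and the grip force at its end, in the units of the state.
- monitor.observe(): the state, without advancing time (a new reading comes with each control period).
- vision.snapshot(name): name is "side" or "top" or "wrist"; returns a dict with "pixels" (480x640x3 uint8, blue, green, red), "intrinsics" (3x3 intrinsics, pixels), "rvec" (rotation vector, rad) and "tvec" (3), from world to camera coordinates, as OpenCV has them. Camera axes: x right, y down, z forward; pixel columns grow to the right and rows downward; lengths in m; the calibration is good to about 2 mm. A picture is of the moment at which its call begins. There is no depth.
- order.close_job(): hands the job in; it is judged then, once.
Trained networks look in the newest picture that a camera, given by its name, has taken for a name from the list of things; names that differ only in an ending like _2 or _b are one class to them, and where a whole thing is asked for, a point or a joint stands for the part that bears it (a point fixed in the world has none). Each returns a list of dicts, best first, with "score" (0 to 1); they miss things now and then, are a little off and sometimes report something else, mostly with a low value. They report only what shows in the picture. A call takes as long as a camera call. They do not tell look-alikes from the thing itself.
- spotter.silhouettes(camera, name): "mask" (480x640 bool, what is visible of it) and "uv" ([column, row] in pixels, amid what is visible of it).
- spotter.pinpoint(camera, name): "uv" ([column, row] in pixels: a listed point, or the origin of a listed thing).
The state is a dict: "time_s": time; "joints": joint angles; "joint_vel": joint speeds; "tau": joint torques, N m; "position": TCP position; "orientation": TCP orientation; "force": force on the tool from outside, world axes, zero at the start; "ft_torque": the same for the moment, N m; "finger_gap": finger opening in m; "gripper_force": force on a finger pad.
Only numpy, scipy, OpenCV 4.12 (cv2) and the standard library are available. Lean on these libraries where they do the work, as an engineer would, in place of code of your own. Each camera call takes 0.05 s, during which the arm holds its last target. There are 200 camera calls.

## Task

Feed the failed print, the small square spacer lying between the rails on the recycler's ledge, into the hopper: with one finger push the sprung flap open and hold it, and with the other finger push the spacer along the ledge through the open flap until it drops in; then let the flap shut. Do not lift or pinch the spacer and do not shove the flap open with it; leave the bracket on the ledge and everything on the bench where they are.

Things in the scene. Friction and masses are not known exactly. Their poses are not given: they have to be found in the camera images.
- recycler: Filament recycler, a grey machine fixed to the bench, 415 mm long (x) by 215 mm wide (y). Origin: at bench height under the middle of the shut flap's line. x points from the loading ledge through the flap into the hopper, y left, z up; the lengths below are in this frame. Ledge: flat, top at z = 60 mm, x -175 to 0, y -115 to 100, ending at x = 0 with a sheer drop into the hopper.
- lane_end (a point): Where the spacer's lane meets the flap: on the ledge's edge at x = 0, y = -30, z = 60 mm of the recycler. The lane is 46 mm wide, along x, between two guide rails 10 mm high and 6 mm thick whose middles lie at y = -56 and y = -4 mm, x from -159 to -4 mm. Left of the rails the ledge is bare up to the flap.
- hopper (a point): Middle of the hopper's floor, at x = 80, y = -8, z = 8 mm of the recycler. The hopper is open on top; inside x 0 to 160, y -110 to 95 mm; side and back walls up to z = 75 mm; behind it a motor housing, x 165 to 240 mm, up to z = 95 mm.
- hinge (a point): Top of the flap's hinge post (12 mm thick), at x = 0, y = 78, z = 112 mm of the recycler; the hinge axis is upright at y = 75 mm. A latch post stands at the flap's other end, y = -62 to -70 mm, up to z = 105 mm. Fixed guard panels of that height close the rest of the ledge's end outside the posts.
- flap (a joint): Sprung flap's angle in rad: 0 shut across the ledge's end, growing as it swings away from the ledge over the hopper, up to 1.6. Upright aluminium plate 132 mm wide, 42 mm high (z 63 to 105 mm), 5 mm thick, hinged at its left end. It opens only into the hopper; a light spring (0.025 N m when shut, 0.08 N m at 1.1 rad), damped, shuts it within about 2 s when let go.
- flap_edge (a point): Middle of the flap's free upright edge (moves with the flap); shut, at x = 0, y = -60, z = 84 mm of the recycler.
- spacer: The failed print: a white plastic motor spacer, a square block 40 x 40 mm, 26 mm high, about 40 g, with a round dark bore drawn in its top. Origin at its centre, z up. It starts lying on the ledge between the guide rails, square to them within a few degrees, its centre 55 to 95 mm before the flap.
- bracket: A good print that stays where it is: a white L-shaped bracket, 34 x 30 mm, 30 mm high, standing on the ledge to the right of the guide rails. Origin: centre of its underside.
- spool: Small spool lying flat on the bench left of the recycler, 100 mm across, 36 mm high, to be left alone. Origin: centre of its underside.
- bottle: Small clear bottle standing on the bench right of the ledge, 36 mm across, 75 mm high, to be left alone. Origin: centre of its underside.
- jar: Small glass jar standing on the bench right of the hopper, 44 mm across, 50 mm high, to be left alone. Origin: centre of its underside.
- scraper: Scraper with a plastic handle lying on the bench at the right, 135 mm long, 34 mm wide, 12 mm high, to be left alone. Origin: at bench height near its middle.
- pliers: Pliers lying on the bench at the left, 125 mm long, 64 mm wide, 12 mm high, to be left alone. Origin: at bench height, at the pivot.
- box: Small cardboard box on the bench left of the hopper, 70 x 50 mm, 35 mm high, to be left alone. Origin: centre of its underside.
Things that resemble listed ones, but are neither listed nor needed, are in the scene too. What is shaped like the spacer but brown or red is not meant.

How it is judged:
On the way, in this order (a step that is already met when the one before it is completed fails the run):
1. a finger holds the flap well open while the spacer is still on the ledge (value of joint flap above 0.45 rad and contact force between the fingers and flap above 0.1 N and x of spacer in the frame of recycler below 0.003 m and z of spacer in the frame of recycler above 0.065 m), for 0.1 s.
2. the spacer has passed the flap line while a finger still holds the flap open (x of spacer in the frame of recycler above 0.01 m and value of joint flap above 0.45 rad and contact force between the fingers and flap above 0.1 N), for 0.05 s.
At the end, for the whole second after the job is handed in: The spacer lies at rest inside the hopper (its centre below 50 mm above the bench, within the hopper's walls) and the flap is shut again (under 0.1 rad) (x of spacer in the frame of recycler between 0.01 and 0.16 m and y of spacer in the frame of recycler between -0.11 and 0.095 m and z of spacer in the frame of recycler below 0.05 m and linear speed of spacer below 0.03 m/s and value of joint flap below 0.1 rad); the robot touches nothing.
It fails at once if the spacer is lifted more than 20 mm off the ledge (z of spacer in the frame of recycler above 0.093 m).
It fails at once if the spacer is shoved against the flap (over 2 N) (contact force between spacer and flap above 2 N).
It fails at once if the bracket is moved more than 15 mm (distance of bracket from where it was at the start of the episode above 0.015 m).
It fails at once if something on the bench is moved more than 30 mm (distance of any of spool, bottle, jar, scraper, pliers, box from where it was at the start of the episode above 0.03 m).
It also fails if it takes over 38 s, if anything falls off the work surface, if the arm or the gripper's body presses on something with over 40 N, if the wrist force passes 120 N, or if a joint passes its speed limit or range.

## Working session

There is one attempt and no reset: what is moved stays moved. The work goes in short steps, Python scripts to look and compute and a shell command to move; the robot and the scene stay as the last step left them, time stands still between calls to the robot, and variables do not carry over. Pictures are saved under pics/ and viewed, at most 10 in all, crops included, and the job is handed in when it is done.

```bash
mkdir -p pics; cat > h.py <<'E'
import numpy as np, cv2
from workcell import monitor, vision, order, spotter, r
def ray(s,uv):
    R=cv2.Rodrigues(np.array(s["rvec"],float))[0]; t=np.array(s["tvec"],float).ravel()
    K=np.array(s["intrinsics"]); d=R.T@np.linalg.solve(K,[uv[0],uv[1],1.]); return -R.T@t,d
def onz(s,uv,z):
    c,d=ray(s,uv); return c+d*(z-c[2])/d[2]
def proj(s,P):
    return cv2.projectPoints(np.array(P,float).reshape(-1,1,3),np.array(s["rvec"],float),np.array(s["tvec"],float),np.array(s["intrinsics"],float),None)[0].reshape(-1,2)
E
python3 - <<'E'
from h import *
st=monitor.observe(); print(st["time_s"],st["position"],st["orientation"],st["finger_gap"])
Z=dict(recycler=0,lane_end=.06,hopper=.008,hinge=.112,flap_edge=.084,spacer=.073,bracket=.06)
for cam in("top","side"):
    s=vision.snapshot(cam); cv2.imwrite(f"pics/{cam}0.png",s["pixels"])
    print(cam,ray(s,(320,240))[0])
    for n,z in Z.items():
        for d in spotter.pinpoint(cam,n)[:4]:
            print(n,round(d["score"],2),np.round(d["uv"]),np.round(onz(s,d["uv"],z),3))
E
```

```text
0.0 [ 0.19670721 -0.61894569  0.22145956] [-3.10261116e+00 -4.81397798e-01  6.60492817e-04] 0.08688487493809709
top [0.21526424 0.04508252 1.61671496]
recycler 0.66 [316. 219.] [0.605 0.064 0.   ]
lane_end 0.98 [326. 218.] [0.593 0.036 0.06 ]
hopper 0.57 [324. 195.] [0.68  0.04  0.008]
hinge 0.83 [291. 203.] [0.623 0.135 0.112]
hinge 0.5 [317. 248.] [0.496 0.06  0.112]
flap_edge 0.75 [333. 222.] [0.578 0.016 0.084]
flap_edge 0.21 [264. 169.] [0.732 0.218 0.084]
spacer 0.77 [313. 305.] [0.339 0.067 0.073]
spacer 0.77 [371. 305.] [ 0.342 -0.095  0.073]
spacer 0.73 [279. 311.] [0.322 0.162 0.073]
spacer 0.5 [316. 244.] [0.515 0.063 0.073]
bracket 0.55 [339. 253.] [ 0.492 -0.005  0.06 ]
bracket 0.27 [315. 218.] [0.593 0.066 0.06 ]
side [-0.0326425   0.90065759  0.92768705]
recycler 0.72 [272. 274.] [0.602 0.069 0.   ]
recycler 0.6 [222. 320.] [0.61  0.254 0.   ]
lane_end 0.94 [279. 248.] [0.602 0.039 0.06 ]
lane_end 0.38 [215. 455.] [0.383 0.543 0.06 ]
hopper 0.9 [257. 254.] [0.673 0.036 0.008]
hopper 0.72 [272. 277.] [0.592 0.084 0.008]
hinge 0.68 [245. 252.] [0.62  0.142 0.112]
flap_edge 0.87 [291. 235.] [0.589 0.003 0.084]
spacer 0.93 [354. 343.] [0.299 0.216 0.073]
spacer 0.88 [367. 309.] [0.322 0.121 0.073]
spacer 0.66 [307. 262.] [0.509 0.058 0.073]
spacer 0.63 [399. 269.] [ 0.319 -0.032  0.073]
```

```bash
python3 - <<'E'
import cv2
a=cv2.imread("pics/top0.png")[130:350,200:460]; cv2.imwrite("pics/top0c.png",cv2.resize(a,None,fx=2.7,fy=2.7,interpolation=2))
E
```

```text
(no output)
```

View pics/top0c.png

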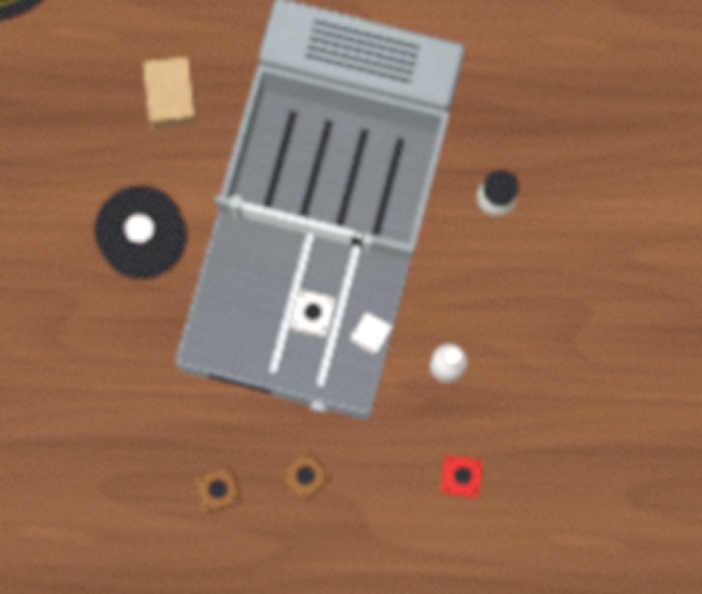

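View pics/side0.png

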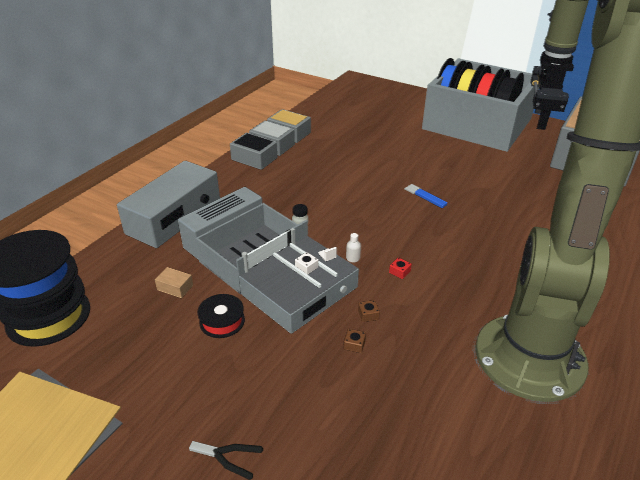

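Candidates in the top view: the white block on the ledge at (316,244), brown blocks at (279,311) and (313,305), and a red one at (371,305). The white block between the rails is the spacer. The bracket is at (337,253). The plan is to have one finger lead and push the flap at y≈+33, while the other follows in the lane behind the spacer. First I move above the ledge.

```bash
python3 -m jog '[[[0.95,-0.53,-0.15],[0,0,-1],1],[[0.95,-0.53,-0.15],[0,0,-1],1],[[0.95,-0.53,-0.15],[0,0,-1],1],[[0.95,-0.53,-0.15],[0,0,-1],1],[[0.95,-0.53,-0.15],[0,0,-1],1],[[0.95,-0.53,-0.15],[0,0,-1],1],[[0.95,-0.53,-0.15],[0,0,-1],1],[[0.95,-0.53,-0.15],[0,0,-1],1],[[0.95,-0.53,-0.15],[0,0,-1],1],[[0.95,-0.53,-0.15],[0,0,-1],1]]'
cat >> h.py <<'E'
from scipy.spatial.transform import Rotation as Ro
def shift(target,yaw_y_deg=None):
    st=monitor.observe(); R=Ro.from_rotvec(st["orientation"]); p=np.array(st["position"])
    out=[np.round(R.inv().apply(np.array(target)-p)/.3,3)]
    y=R.as_matrix()[:,1]; yaw=np.degrees(np.arctan2(y[1],y[0]))
    if yaw_y_deg is not None:
        Y=np.radians(yaw_y_deg); yy=np.array([np.cos(Y),np.sin(Y),0]); zz=np.array([0,0,-1.]); xx=np.cross(yy,zz)
        T=Ro.from_matrix(np.array([xx,yy,zz]).T); out.append(np.round((R.inv()*T).as_rotvec(degrees=True)/45,3))
    print("t",st["time_s"],"pos",np.round(p,4),"yaw_y",round(yaw,1),"j",np.round(st["joints"],2),"shift",*out)
E
python3 -c "
from h import *
shift([.53,-.12,.3],22.);shift([.53,-.12,.3],202.)"
```

```text
time_s: 1.8
position: [0.419, -0.3829, 0.2673]
orientation: [-2.686, -1.63, 0.002]
force: [-0.6, -1.0, 0.0]
finger_gap: 0.0869
gripper_force: 0.0
t 1.8 pos [ 0.419  -0.3829  0.2673] yaw_y -27.5 j [ 1.01  0.15 -0.35  1.58  0.05  1.42  0.17] shift [ 0.948 -0.077 -0.11 ] [-1.0e-03  1.0e-03 -1.1e+00]
t 1.8 pos [ 0.419  -0.3829  0.2673] yaw_y -27.5 j [ 1.01  0.15 -0.35  1.58  0.05  1.42  0.17] shift [ 0.948 -0.077 -0.11 ] [1.0e-03 2.0e-03 2.9e+00]
```

```bash
python3 -m jog '[[[0.95,-0.08,-0.11],[0,0,-1],1],[[0.95,-0.08,-0.11],[0,0,-1],1],[[0.95,-0.08,-0.11],[0,0,-1],1],[[0.95,-0.08,-0.11],[0,0,-1],1],[[0.95,-0.08,-0.11],[0,0,-1],1],[[0.95,-0.08,-0.11],[0,0,-1],1],[[0.95,-0.08,-0.11],[0,0,-1],1],[[0.95,-0.08,-0.11],[0,0,-1],1],[[0.95,-0.08,-0.11],[0,0,-1],1]]'
python3 -c "
from h import *
shift([.50,.06,.3],22.)"
```

```text
time_s: 2.7
position: [0.5292, -0.1203, 0.3]
orientation: [-1.86, -2.531, 0.002]
force: [0.2, 0.0, 0.6]
finger_gap: 0.087
gripper_force: 0.0
t 2.7 pos [ 0.5292 -0.1203  0.3   ] yaw_y 17.4 j [ 0.75  0.1  -0.62  1.58  0.06  1.48  0.43] shift [ 0.603  0.087 -0.   ] [-0.002  0.    -0.103]
```

```bash
python3 -m jog '[[[0.6,0.09,0],[0,0,-0.1],1],[[0.6,0.09,0],[0,0,-0.1],1],[[0.6,0.09,0],[0,0,-0.1],1],[[0.6,0.09,0],[0,0,-0.1],1],[[0.6,0.09,0],[0,0,-0.1],1],[[0.6,0.09,0],[0,0,-0.1],1],[[0.6,0.09,0],[0,0,-0.1],1]]'
python3 - <<'E'
from h import *
shift([.53,.09,.3],22.)
Z=dict(recycler=0,lane_end=.06,hopper=.008,hinge=.112,flap_edge=.084,spacer=.073,bracket=.06)
s=vision.snapshot("wrist"); cv2.imwrite("pics/w0.png",s["pixels"]); print(ray(s,(320,240)))
for n,z in Z.items():
    for d in spotter.pinpoint("wrist",n)[:3]:
        print(n,round(d["score"],2),np.round(d["uv"]),np.round(onz(s,d["uv"],z),4))
E
```

```text
time_s: 3.4
position: [0.5016, 0.0592, 0.3002]
orientation: [1.76, 2.602, -0.001]
force: [-0.2, -0.2, 0.0]
finger_gap: 0.0871
gripper_force: 0.0
t 3.4 pos [0.5016 0.0592 0.3002] yaw_y 21.9 j [ 0.6   0.01 -0.77  1.66  0.01  1.48  0.21] shift [0.06  0.126 0.001] [-0.001  0.001 -0.003]
(array([0.47244915, 0.13038583, 0.46144683]), array([ 0.10493808, -0.25004055, -0.96259968]))
recycler 0.97 [396. 221.] [0.6045 0.071  0.    ]
lane_end 0.7 [386. 250.] [0.5917 0.0433 0.06  ]
hopper 0.94 [438. 263.] [0.6784 0.0419 0.008 ]
hinge 0.62 [470. 179.] [0.6209 0.1483 0.112 ]
hinge 0.15 [388. 251.] [0.5781 0.0544 0.112 ]
flap_edge 0.6 [376. 279.] [0.5885 0.0143 0.084 ]
flap_edge 0.26 [469. 181.] [0.6324 0.1477 0.084 ]
spacer 0.8 [195. 146.] [0.3576 0.0752 0.073 ]
spacer 0.71 [160. 271.] [ 0.3599 -0.0717  0.073 ]
spacer 0.57 [326. 211.] [0.5081 0.0622 0.073 ]
bracket 0.71 [292. 251.] [0.4918 0.0017 0.06  ]
```

View pics/w0.png

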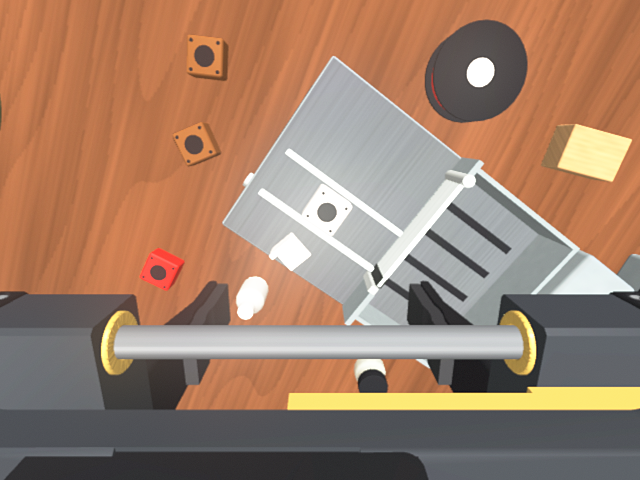

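The wrist view shows the white spacer with its bore at (327,211) between the rails, and the bracket at (291,251). The flap runs from the hinge post at (470,178) to its free edge at (376,279), and the ledge corners are at (223,222) and (334,57). Next I fit the recycler pose.

```bash
python3 - <<'E'
from h import *
from scipy.optimize import least_squares
P=[(-.175,-.115,.06,223,222),(-.175,.1,.06,334,57),(-.159,-.004,.07,288,152),(-.159,-.056,.07,262,191),(0,.078,.112,468,180),(0,-.06,.084,376,279),(0,0,0,396,221),(.08,-.008,.008,438,263),(0,-.03,.06,386,250)]
P=np.array(P); s=vision.snapshot("wrist")
T=lambda q,p:np.c_[q[0]+np.cos(q[2])*p[:,0]-np.sin(q[2])*p[:,1],q[1]+np.sin(q[2])*p[:,0]+np.cos(q[2])*p[:,1],p[:,2]]
f=lambda q:(proj(s,T(q,P[:,:3]))-P[:,3:]).ravel()
q=least_squares(f,[.605,.069,-.25],loss="soft_l1",f_scale=2).x
print("pose",q,np.degrees(q[2])); print(np.round(f(q).reshape(-1,2),1).tolist())
np.save("q.npy",q)
def loc(w): 
    d=w[:2]-q[:2]; c,n=np.cos(q[2]),np.sin(q[2]); return np.array([c*d[0]+n*d[1],-n*d[0]+c*d[1]])*1000
print("spacer top",loc(onz(s,(327,211.5),.086)))
for cam,u in(("top",(316,244.5)),("side",(307,258))):
    t=vision.snapshot(cam); print(cam,loc(onz(t,u,.086 if cam=="top" else .086)))
m=[d for d in spotter.silhouettes("wrist","spacer") if abs(d["uv"][0]-327)<15]
if m: print(cv2.minAreaRect(np.argwhere(m[0]["mask"])[:,::-1].astype(np.float32)))
A=np.array([[-.045,.033],[-.125,-.027]])
for a in (36.9,):
    w=T(q,np.r_[[[(-.085),.003,.075]]]);print("start mid",w)
    shift([w[0,0],w[0,1],.15],np.degrees(q[2])+a)
E
```

```text
pose [ 0.60266411  0.07417655 -0.24222673] -13.878569515304823
[[-2.0, 1.9], [0.4, -3.3], [-0.4, -1.2], [-1.8, 0.2], [2.3, 1.5], [-0.3, 0.8], [-1.4, -0.5], [1.1, -1.5], [2.6, 2.4]]
spacer top [-89.83224555 -29.32649674]
top [-87.11876667 -33.71400946]
side [-88.10080269 -37.32274954]
((325.9283752441406, 212.01324462890625), (39.14198684692383, 40.17204284667969), 34.508522033691406)
start mid [[0.52086518 0.09747749 0.075     ]]
t 4.0 pos [0.5012 0.0623 0.3005] yaw_y 22.1 j [ 0.59  0.01 -0.77  1.65  0.01  1.48  0.21] shift [0.084 0.105 0.502] [-0.    0.   -0.02]
```

```bash
python3 -m jog '[[[0.08,0.1,0.4],[0,0,0],1],[[0.08,0.1,0.4],[0,0,0],1],[[0.08,0.1,0.4],[0,0,0],1],[[0.08,0.1,0.4],[0,0,0],1],[[0.08,0.1,0.4],[0,0,0],1],[[0.08,0.1,0.4],[0,0,0],1],[[0.08,0.1,0.4],[0,0,0],1],[[0.08,0.1,0.4],[0,0,0],1]]'
python3 - <<'E'
from h import *
for c in("wrist",):
    s=vision.snapshot(c); cv2.imwrite("pics/w1.png",s["pixels"]); np.savez("w1.npz",**{k:s[k] for k in("intrinsics","rvec","tvec")})
E
```

```text
time_s: 4.8
position: [0.5207, 0.0954, 0.1819]
orientation: [1.753, 2.604, 0.001]
force: [0.2, 0.5, 0.2]
finger_gap: 0.087
gripper_force: 0.0
```

View pics/w1.png

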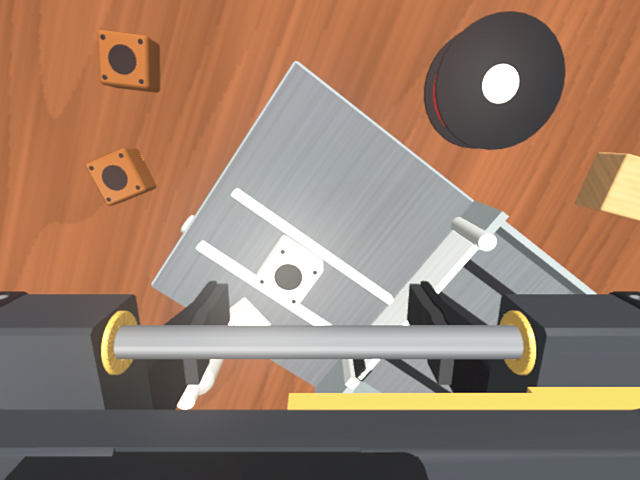

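The closer wrist view shows the spacer bore at (289,277), the hinge post top at (487,241), the ledge corners at (295,62) and (152,285), and the rail ends at (235,191), (200,244) and (392,300). I refit with the matching calibration.

```bash
python3 - <<'E'
from h import *
from scipy.optimize import least_squares
P=np.array([(-.175,-.115,.06,152,285),(-.175,.1,.06,295,62),(-.159,-.004,.07,235,191),(-.159,-.056,.07,200,244),(0,.078,.112,487,241),(-.004,-.004,.07,392,300)])
s=dict(np.load("w1.npz"))
T=lambda q,p:np.c_[q[0]+np.cos(q[2])*p[:,0]-np.sin(q[2])*p[:,1],q[1]+np.sin(q[2])*p[:,0]+np.cos(q[2])*p[:,1],p[:,2]]
f=lambda q:(proj(s,T(q,P[:,:3]))-P[:,3:]).ravel()
q=least_squares(f,[.605,.069,-.25],loss="soft_l1",f_scale=2).x
print("pose",q,np.degrees(q[2])); print(np.round(f(q).reshape(-1,2),1).tolist())
np.save("q.npy",q)
def loc(w): 
    d=w[:2]-q[:2]; c,n=np.cos(q[2]),np.sin(q[2]); return np.array([c*d[0]+n*d[1],-n*d[0]+c*d[1]])*1000
print("spacer",loc(onz(s,(289,277),.086)))
for cam,u in(("top",(316,244.5)),):
    t=vision.snapshot(cam)
    for n,z in(("lane_end",.06),("hinge",.112),("flap_edge",.084)):
        d=spotter.pinpoint(cam,n); print(cam,n,[loc(onz(t,e["uv"],z)) for e in d[:1]])
w=T(q,np.array([[-.087,.004,.075]]))[0]; print(w,"tcp now",loc(np.array(monitor.observe()["position"])))
shift(w,np.degrees(q[2])+36.9)
E
```

```text
pose [ 0.60262015  0.0723839  -0.24131562] -13.826366839233948
[[-2.8, 0.8], [1.0, -5.8], [-1.6, 0.3], [-2.0, 1.2], [2.9, -0.2], [1.8, 2.0]]
spacer [-88.80940843 -30.34645392]
top lane_end [array([ -3.42146223, -27.47977788])]
top hinge []
top flap_edge [array([ -2.54723009, -59.33556901])]
[0.51909695 0.09705929 0.075     ] tcp now [-85.74865481   2.88062823]
t 5.05 pos [0.52   0.0957 0.1808] yaw_y 22.1 j [ 0.52  0.16 -0.81  1.78  0.12  1.25  0.06] shift [ 0.006 -0.001  0.353] [ 0.     0.    -0.021]
```

```bash
python3 -m jog '[[[0.012,-0.01,0.1],[0,0,-0.02],1],[[0.012,-0.01,0.2],[0,0,-0.02],1],[[0.012,-0.01,0.27],[0,0,-0.02],1],[[0.012,-0.01,0.31],[0,0,-0.02],1],[[0.012,-0.01,0.33],[0,0,-0.02],1],[[0.012,-0.01,0.35],[0,0,-0.02],1],[[0.012,-0.01,0.35],[0,0,-0.02],1],[[0.012,-0.01,0.35],[0,0,-0.02],1]]'
python3 - <<'E'
from h import *
q=np.load("q.npy"); shift(monitor.observe()["position"],np.degrees(q[2])+36.9)
s=vision.snapshot("side"); cv2.imwrite("pics/s1.png",cv2.resize(s["pixels"][180:340,200:400],None,fx=3.5,fy=3.5))
s=vision.snapshot("wrist"); cv2.imwrite("pics/w2.png",s["pixels"])
E
```

```text
time_s: 5.85
position: [0.5164, 0.0981, 0.0762]
orientation: [1.733, 2.619, 0.001]
force: [-0.7, -0.2, -0.6]
finger_gap: 0.0869
gripper_force: 0.0
t 5.85 pos [0.5164 0.0981 0.0762] yaw_y 23.0 j [ 0.47  0.27 -0.79  1.91  0.22  1.05 -0.01] shift [0. 0. 0.] [ 0.001  0.001 -0.001]
```

View pics/s1.png

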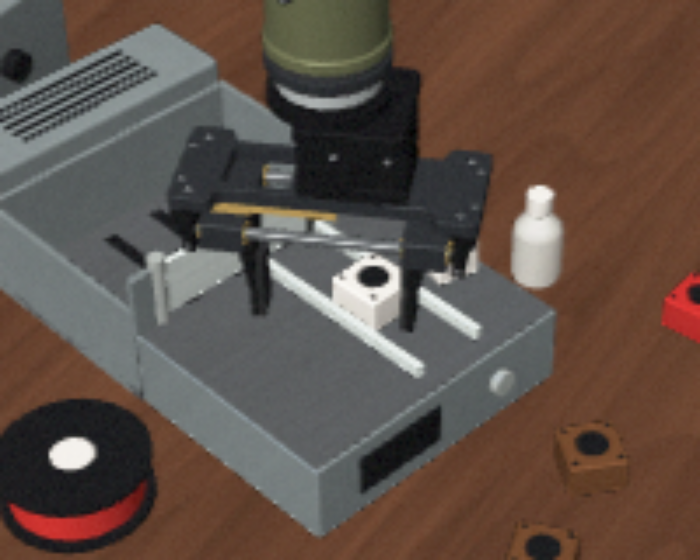

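View pics/w2.png

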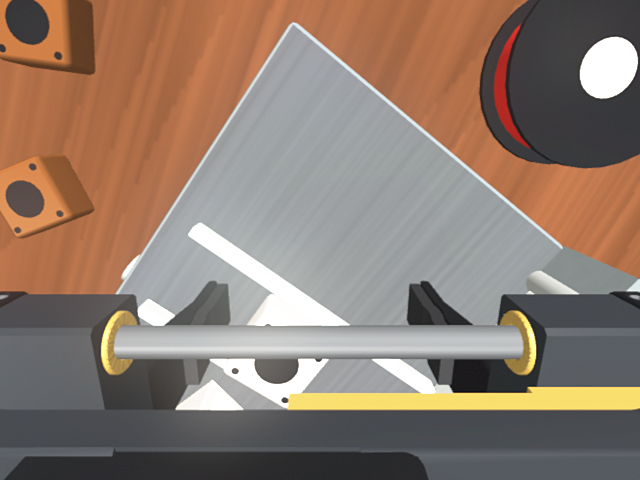

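Finger B stands behind the spacer in the lane, and finger A is on the bare ledge left of the rail, facing the flap. Now I push along the lane. In tool axes the lane direction is (-0.6, 0.8).

```bash
python3 -m jog '[[[-0.012,0.016,0],[0,0,0],1],[[-0.024,0.032,0],[0,0,0],1],[[-0.036,0.048,0],[0,0,0],1],[[-0.048,0.064,0],[0,0,0],1],[[-0.06,0.08,0],[0,0,0],1],[[-0.072,0.096,0],[0,0,0],1],[[-0.084,0.112,0],[0,0,0],1],[[-0.096,0.128,0],[0,0,0],1],[[-0.108,0.144,0],[0,0,0],1],[[-0.12,0.16,0],[0,0,0],1],[[-0.132,0.176,0],[0,0,0],1],[[-0.132,0.176,0],[0,0,0],1],[[-0.132,0.176,0],[0,0,0],1],[[-0.132,0.176,0],[0,0,0],1]]'
python3 - <<'E'
from h import *
q=np.load("q.npy"); st=monitor.observe(); d=np.array(st["position"])[:2]-q[:2]; c,n=np.cos(q[2]),np.sin(q[2]); print("tcp loc",c*d[0]+n*d[1],-n*d[0]+c*d[1],st["force"])
s=vision.snapshot("side"); a=cv2.resize(s["pixels"][180:340,200:400],None,fx=2,fy=2)
s=vision.snapshot("top"); b=cv2.resize(s["pixels"][160:320,220:420],None,fx=2,fy=2)
cv2.imwrite("pics/m1.png",np.hstack([a,b]))
E
```

```text
time_s: 7.35
position: [0.58, 0.0815, 0.0755]
orientation: [1.734, 2.619, -0.001]
force: [-0.8, -1.4, 0.5]
finger_gap: 0.0873
gripper_force: 0.5
tcp loc -0.024146254797189855 0.003467594504085396 [-0.79415196 -1.37465653  0.52169635]
```

View pics/m1.png

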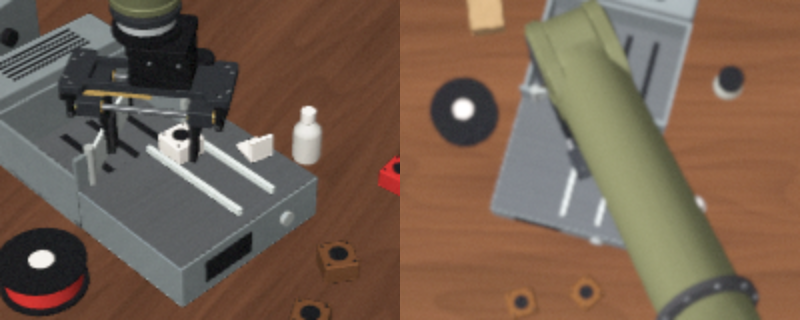

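Side view: the flap is open about 35° against the leading finger, and the spacer is still in the lane ahead of finger B. I continue pushing.

```bash
python3 -m jog '[[[-0.01,0.014,0],[0,0,0],1],[[-0.02,0.027,0],[0,0,0],1],[[-0.03,0.04,0],[0,0,0],1],[[-0.04,0.054,0],[0,0,0],1],[[-0.05,0.067,0],[0,0,0],1],[[-0.06,0.08,0],[0,0,0],1],[[-0.07,0.094,0],[0,0,0],1],[[-0.08,0.107,0],[0,0,0],1],[[-0.09,0.12,0],[0,0,0],1],[[-0.1,0.134,0],[0,0,0],1],[[-0.11,0.147,0],[0,0,0],1],[[-0.12,0.16,0],[0,0,0],1],[[-0.12,0.16,0],[0,0,0],1],[[-0.12,0.16,0],[0,0,0],1],[[-0.12,0.16,0],[0,0,0],1],[[-0.12,0.16,0],[0,0,0],1]]'
python3 - <<'E'
from h import *
q=np.load("q.npy"); st=monitor.observe(); d=np.array(st["position"])[:2]-q[:2]; c,n=np.cos(q[2]),np.sin(q[2]); print("tcp loc",c*d[0]+n*d[1],-n*d[0]+c*d[1],st["force"])
s=vision.snapshot("side"); a=cv2.resize(s["pixels"][180:340,180:380],None,fx=3,fy=3)
cv2.imwrite("pics/m2.png",a)
E
```

```text
time_s: 9.05
position: [0.6383, 0.0676, 0.0757]
orientation: [1.733, 2.62, -0.0]
force: [0.0, -1.8, -0.7]
finger_gap: 0.0871
gripper_force: 0.6
tcp loc 0.03577103650230699 0.003901289133712897 [ 0.0360939  -1.82975708 -0.74734574]
```

View pics/m2.png

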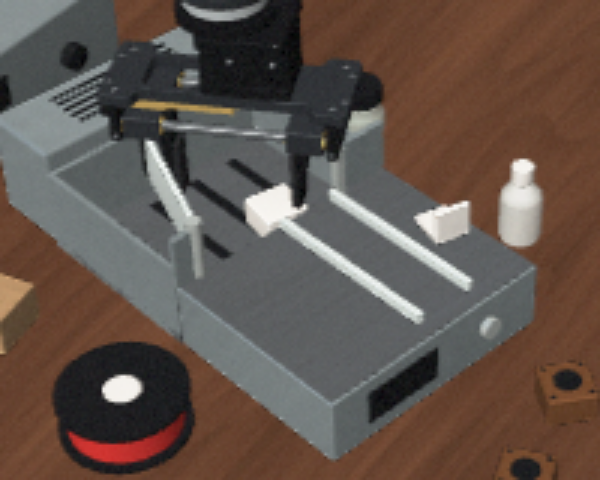

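The spacer has passed the edge and is tipping, but it still leans against finger B. I push a little further.

```bash
python3 -m jog '[[[-0.01,0.013,0],[0,0,0],1],[[-0.02,0.027,0],[0,0,0],1],[[-0.03,0.04,0],[0,0,0],1],[[-0.036,0.048,0],[0,0,0],1],[[-0.036,0.048,0],[0,0,0],1],[[-0.036,0.048,0],[0,0,0],1],[[-0.036,0.048,0],[0,0,0],1]]'
python3 - <<'E'
from h import *
q=np.load("q.npy"); st=monitor.observe(); d=np.array(st["position"])[:2]-q[:2]; c,n=np.cos(q[2]),np.sin(q[2]); print("tcp loc",c*d[0]+n*d[1],-n*d[0]+c*d[1],st["force"])
s=vision.snapshot("side"); a=cv2.resize(s["pixels"][180:340,180:380],None,fx=3,fy=3)
cv2.imwrite("pics/m3.png",a)
E
```

```text
time_s: 9.8
position: [0.6558, 0.0633, 0.0756]
orientation: [1.733, 2.62, -0.0]
force: [-0.3, -0.8, 0.5]
finger_gap: 0.0872
gripper_force: 0.5
tcp loc 0.0538449663257082 0.003893648104958288 [-0.25863471 -0.78930877  0.48127023]
```

View pics/m3.png

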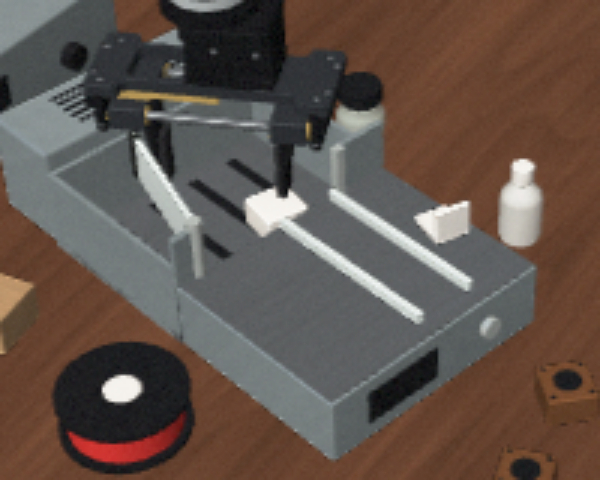

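```bash
python3 - <<'E'
from h import *
q=np.load("q.npy"); c,n=np.cos(q[2]),np.sin(q[2])
s=vision.snapshot("side")
for z in (.021,.048,.06,.075):
    w=onz(s,(275/3+180,195/3+180),z); d=w[:2]-q[:2]; print(z,c*d[0]+n*d[1],-n*d[0]+c*d[1])
E
```

```text
0.021 0.06684775394531078 -0.0600622496778152
0.048 0.04059349210111761 -0.03884427246146724
0.06 0.028924931281476378 -0.02941406036531269
0.075 0.014339230256924577 -0.01762629524511937
```

The spacer did not move during the last push, so it is down in the hopper, clear of the finger. I withdraw and let the flap follow shut.

```bash
python3 -m jog '[[[0.02,-0.026,0],[0,0,0],1],[[0.04,-0.053,0],[0,0,0],1],[[0.06,-0.08,0],[0,0,0],1],[[0.08,-0.106,0],[0,0,0],1],[[0.1,-0.133,0],[0,0,0],1],[[0.12,-0.16,0],[0,0,0],1],[[0.14,-0.186,0],[0,0,0],1],[[0.16,-0.213,0],[0,0,0],1],[[0.18,-0.24,0],[0,0,0],1],[[0.2,-0.266,0],[0,0,0],1],[[0.22,-0.293,0],[0,0,0],1],[[0.24,-0.32,0],[0,0,0],1],[[0.26,-0.346,0],[0,0,0],1],[[0.26,-0.346,0],[0,0,0],1],[[0.26,-0.346,-0.15],[0,0,0],1],[[0.26,-0.346,-0.3],[0,0,0],1],[[0.26,-0.346,-0.5],[0,0,0],1],[[0.26,-0.346,-0.6],[0,0,0],1],[[0.26,-0.346,-0.6],[0,0,0],1],[[0.26,-0.346,-0.6],[0,0,0],1]]'
python3 -m jog '[[[-0.3,0,0],[0,0,0],1],[[-0.3,0,0],[0,0,0],1],[[-0.3,0,0],[0,0,0],1],[[-0.3,0,0],[0,0,0],1],[[-0.3,0,0],[0,0,0],1],[[-0.3,0,0],[0,0,0],1],[[-0.3,0,0],[0,0,0],1],[[-0.3,0,0],[0,0,0],1]]'
python3 - <<'E'
from h import *
s=vision.snapshot("side"); a=cv2.resize(s["pixels"][180:340,180:380],None,fx=2,fy=2)
s=vision.snapshot("wrist"); b=cv2.resize(s["pixels"][0:320],(640,320))[:,200:600]
cv2.imwrite("pics/m4.png",np.hstack([a,b])); print(monitor.observe()["force"],monitor.observe()["time_s"])
E
```

```text
time_s: 11.9
position: [0.5304, 0.0946, 0.2564]
orientation: [1.733, 2.618, 0.002]
force: [-1.0, 0.3, -1.3]
finger_gap: 0.0871
gripper_force: 0.0
time_s: 12.7
position: [0.5647, 0.0127, 0.2556]
orientation: [1.731, 2.621, -0.0]
force: [-0.6, 0.0, 0.7]
finger_gap: 0.0867
gripper_force: 0.0
[0.01151564 0.13722419 0.01925273] 12.8
```

View pics/m4.png

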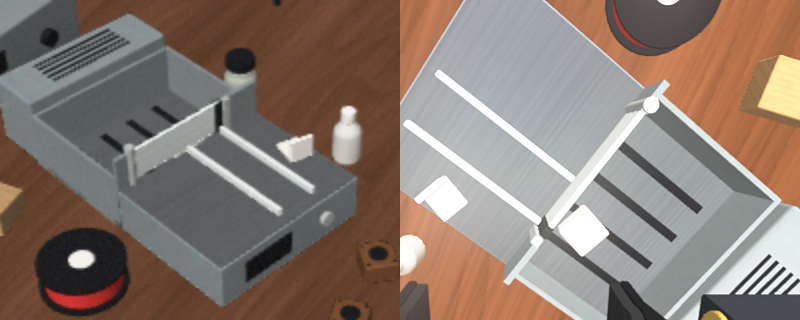

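```bash
python3 - <<'E'
from h import *
q=np.load("q.npy"); c,n=np.cos(q[2]),np.sin(q[2])
s=vision.snapshot("wrist")
for u in ((382,230),(351,226),(381,205),(408,231),(383,256)):
  for z in (.034,.048):
    d=onz(s,u,z)[:2]-q[:2]; print(u,z,np.round([c*d[0]+n*d[1],-n*d[0]+c*d[1]],3))
E
```

```text
(382, 230) 0.034 [ 0.044 -0.042]
(382, 230) 0.048 [ 0.04  -0.041]
(351, 226) 0.034 [ 0.015 -0.059]
(351, 226) 0.048 [ 0.012 -0.057]
(381, 205) 0.034 [ 0.026 -0.022]
(381, 205) 0.048 [ 0.022 -0.021]
(408, 231) 0.034 [ 0.068 -0.026]
(408, 231) 0.048 [ 0.063 -0.025]
(383, 256) 0.034 [ 0.064 -0.064]
(383, 256) 0.048 [ 0.059 -0.062]
```

The flap is shut. The spacer lies flipped over on the hopper floor at about x = 42, y = -42 mm, and the robot is clear of everything.

```bash
python3 -c "
from h import *
print(order.close_job())"
```

```text
the job is handed in; nothing more can be done
None
```

The job is handed in, with no verdict returned: one finger held the flap open while the other pushed the spacer into the hopper, and my last pictures show the spacer on the hopper floor, the flap shut and the arm clear.

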